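Lock the bayonet filler cap of a bench hydraulic power pack

TASK

The filler cap of the small hydraulic power pack has been left standing on the bench after topping up. Put it back on the filler neck: feel for the two slots with its lugs, press it down against the spring inside the neck, twist it clockwise to its stop, and let the spring lift it into its notches. Leave the cap locked, sitting straight and let go, and do not disturb the grease tub, the pliers or the spanner.

Things in the scene. Friction and masses are not known exactly. Their poses are not given: they have to be found in the camera images.
- cap: Loose filler cap, black with an aluminium stem, about 0.22 kg, 80 mm across, 67 mm high, at first upright on the bench. Origin: centre of the stem's underside; z up, x along the grip bar; same after half a turn. Above the origin: stem 39 mm diameter (bevelled foot) 0 to 29 mm; disc 80 mm diameter 29 to 37 mm, domed to 40 mm, with a thin skirt down to 22 mm; then the bar.
- cap_grip (a point): Point on the cap's axis in the grip bar, 60 mm above the cap's origin (axes as cap). The upright bar is 66 mm long (cap's x), 14 mm wide (cap's y), from 37 to 67 mm above the origin. A TCP here, fingers closing across the bar, keeps the fingertips just clear of the disc.
- cap_lugs (a point): Point on the cap's axis level with the top of the two lugs, 16 mm above the cap's origin. The lugs stand out from the stem under the two ends of the bar (cap's +x and -x) to 28 mm from the axis, each 10 mm wide and 6 mm thick (10 to 16 mm above the origin).
- pack: Power pack, fixed to the bench: grey tank 159 x 164 mm, lid at z = 96 mm, filler neck upright on the lid. An aluminium valve block and a dark finned motor stand in line behind it, out to x = 210 mm from the origin and below 115 mm. Origin: on the bench under the neck's axis; x towards the motor, -x towards the level gauge on the tank's end, z up.
- neck_top (a point): Centre of the filler neck's mouth at the lip's top, 136 mm above the bench (axes as pack). Aluminium neck, outside 72 mm diameter, bore 41.6 mm. Two slots facing each other through the 9 mm thick lip (gaps 12 mm wide inside, 18 mm outside; 2 degrees of play for the lugs) lie along the pack's x axis only roughly, turned up to 0.3 rad either way: find them by feel or by eye.
- neck_slot (a point): Point on the neck's axis 9 mm below its mouth, level with the lip's underside. Seen from above each slot leads clockwise under the lip: past a ridge (full 9 mm lip) to a notch 4 mm deep in the lip's underside, centred 45 degrees clockwise of the slot, with a hard stop just beyond. Anticlockwise is blocked. The lugs must be wholly under the lip before the cap can turn.
- neck_spring (a point): Point on the neck's axis 16 mm below its mouth: free top of the spring plunger that meets the stem's underside. Heights of the cap's origin below the mouth: lugs resting on the lip 10 mm (stem already in the bore); lugs dropped in the slots, on the spring 16 mm; clear to turn from 25.5 mm; disc hard on the lip 29 mm. Push of the spring there: 5 N at 16 mm, 0.8 N more per mm.
- neck_locked (a point): Point on the neck's axis 21 mm below its mouth, where the cap's origin comes to rest when locked (lugs up in the notches, spring pushing with 9 N). Let go before its notches, the cap stays lower or is lifted back to 16 mm below the mouth, unlocked.
- frame_tip (a point): Upper end of the nearest tube of the blue bicycle frame that lies, fixed and solid, right of the work; 30 mm diameter tubes. This tube slopes down from here (z = 205 mm) away and to the right; another runs along the bench's right edge, 100 to 150 mm high. Nothing of the frame is higher than 220 mm: swing in over it.
- grease_tub: Bystander: white screw-top tub, 69 mm diameter, 86 mm tall, standing right of the cap. Origin: centre of its underside. Leave it alone.
- pliers: Bystander: red-handled pliers, 56 x 156 x 12 mm, lying on the bench right of the cap, beyond the tub, length along their y axis. Origin: centre of the underside. Leave them alone.
- spanner: Bystander: plain steel combination spanner, 34 x 202 x 8 mm, lying on the bench between the robot and the cap, length along its y axis. Origin: centre of the underside. Leave it alone.
Mind the look-alikes: they are no part of the job. Of the things that look like the cap, the larger one is meant.

How it is judged:
By the outcome, as a careful person would: the job done as asked, in the order asked, and still so for the second after the job is handed in, with the robot touching nothing.
It also fails if it takes over 50 s, if anything falls off the work surface, if the arm or the gripper's body presses on something with over 40 N, if the wrist force passes 120 N, or if a joint passes its speed limit or range.

ROBOT

A 6-joint arm with a two-finger parallel gripper is mounted at the origin on the work surface; the furniture and walls round the work are solid. World frame = base frame: x ahead of the robot, y to its left, z up, the work surface at z = 0. Lengths are in m, angles in rad, forces in N, time in s.
With the tool pointing down it reaches from about 0.35 to 0.775 m from the base axis. Payload 7.3 kg.
Tool frame: the origin (TCP) lies between the finger pads, 19 mm behind the fingertips; this is the grasp point; z points along the fingers, y is the line along which they close (so a half turn about z gives the same grasp; the last joint's range is limited). The gripper opens to 92 mm and grips with 3 to 60 N. Pads are 19 mm wide; open, the fingers measure 130 mm over their backs; the gripper's body (75 mm by 190 mm) begins 47 mm behind the grasp point.
Start: joints at [-0.146, 0.342, 1.524, -0, 1.275, -0.146], TCP at [0.525, 0, 0.246] pointing down, gripper open.
Joint ranges: [-2.53, 2.53], [-0.77, 2.02], [0.04, 2.7], [-1, 4.14], [0.28, 2.66], [-3.11, 3.11]. Speed limits (rad/s): [2.57, 2.57, 3.14, 3.14, 3.14, 3.14].

INTERFACE

Orientations are given as [roll, pitch, yaw] about the fixed x, y, z axes, in that order (R = Rz(yaw) Ry(pitch) Rx(roll)).
In Python, from cell import observe, cams, robot, models gives the robot as it stands.
- The arm moves only by the shell command python3 -m jog 'ROWS' [FORCE]. ROWS is JSON, a list of rows, each a list of 3 entries, a list of its own where there are three numbers: the shift along the tool's x, y, z each as a share of 0.4 m, from -1 to 1, then the turn about the tool's z as a share of pi rad, from -1 to 1, then the closure, from 0 (fully open) to 1 (shut). In form: [[[x, y, z], turn, jaw], ...]. A call has 1 to 12 rows; each row is the pose to reach, as a shift and turn from the pose commanded when the call began, along the tool's axes at that moment, turning the shorter way round; what a row does not reach only later rows make up. A row lasts 1/8 s, in which the tool goes at most 62.5 mm and 10.7 degrees, less where a joint would pass 70% of its speed; a pose out of reach is approached as far as the arm can. A call with a number of a shift or a turn outside -1 to 1 is refused whole. A call with a gripper value outside its range is refused whole. The fingers move at their own pace and stop on an object; FORCE is the grip in N (left out, the last holds). Time passes only in rows, so rows that repeat a pose let the fingers close. It gives the time, the measured TCP pose, the force, the opening and the grip force at its end, in the units of the state.
- observe(): the state, without advancing time (a new reading comes with each control period).
- cams.read_camera(name): name is "scene" or "side" or "wrist"; returns the picture (480x640x3 uint8, red, green, blue); there is no depth.
- cams.camera_model(name): a dict with "camera_matrix" (3x3 intrinsics, pixels), "pose" (4x4, takes a point from camera to world coordinates). Camera axes: x right, y down, z forward; pixel columns grow to the right and rows downward; lengths in m; the calibration is good to about 2 mm. A picture is of the moment at which its call begins: read the wrist's pose just before it. camera_model takes no time and is no camera call; for the wrist camera it gives the pose at the moment of the call.
- robot.hand_in(): hands the job in; it is judged then, once.
Trained networks look in the newest picture that a camera, given by its name, has taken for a name from the list of things; names that differ only in an ending like _2 or _b are one class to them, and where a whole thing is asked for, a point or a joint stands for the part that bears it (a point fixed in the world has none). Each returns a list of dicts, best first, with "confidence" (0 to 1); they miss things now and then, are a little off and sometimes report something else, mostly with a low value. They report only what shows in the picture. A call takes as long as a camera call. They do not tell look-alikes from the thing itself.
- models.find_in(target, camera): "position" ([x, y, z] in m, in world coordinates, good to about 4 mm: the middle of the surface that is visible of it).
- models.pinpoint(target, camera): "position" ([x, y, z] in m, in world coordinates, good to about 4 mm: a listed point, or the origin of a listed thing).
The state is a dict: "time": time; "qpos": joint angles; "qvel": joint speeds; "joint_efforts": joint torques, N m; "tool_pos": TCP position; "tool_rot": TCP orientation; "contact_force": force on the tool from outside, world axes, zero at the start; "torque": the same for the moment, N m; "opening": finger opening in m; "grip_force": force on a finger pad.
Only numpy, scipy, OpenCV 4.12 (cv2) and the standard library are available. Lean on these libraries where they do the work, as an engineer would, in place of code of your own. Each camera call takes 0.05 s, during which the arm holds its last target. There are 200 camera calls.

## Working session

There is one attempt and no reset: what is moved stays moved. The work goes in short steps, Python scripts to look and compute and a shell command to move; the robot and the scene stay as the last step left them, time stands still between calls to the robot, and variables do not carry over. Pictures are saved under pics/ and viewed, at most 10 in all, crops included, and the job is handed in when it is done.

```bash
mkdir -p pics
python3 - <<'E'
from cell import observe,cams,models
import cv2
s=observe();print(s['time'],s['tool_pos'],s['tool_rot'],s['contact_force'])
for c in('scene','side'):
    im=cams.read_camera(c);cv2.imwrite(f'pics/{c}0.png',im[:,:,::-1])
    m=cams.camera_model(c);print(c,m['pose'][:3,3].round(3))
    for t in('cap','cap_grip','cap_lugs','pack','neck_top','grease_tub','pliers','spanner','frame_tip'):
        print(c,t,[([round(float(x),3) for x in r['position']],round(r['confidence'],2)) for r in models.pinpoint(t,c)])
E
```

```text
0.0 [5.24618334e-01 8.73858985e-05 2.44852333e-01] [-3.14006577e+00 -2.30536622e-04  1.57081201e+00] [-0.03704412  0.15089735  0.17401863]
scene [ 1.093 -0.865  0.612]
scene cap [([0.57, 0.04, -0.002], 0.9)]
scene cap_grip [([0.485, 0.136, 0.04], 0.9), ([0.573, 0.04, 0.059], 0.89)]
scene cap_lugs [([0.486, 0.14, 0.009], 0.87), ([0.569, 0.038, 0.015], 0.84)]
scene pack [([0.485, 0.296, -0.0], 0.92)]
scene neck_top []
scene grease_tub [([0.457, -0.115, -0.0], 0.6)]
scene pliers [([0.565, -0.144, -0.002], 0.57)]
scene spanner [([0.567, -0.144, -0.002], 0.67)]
scene frame_tip []
side [ 0.192 -0.526  0.681]
side cap [([0.569, 0.041, 0.002], 0.65), ([0.488, 0.136, 0.0], 0.6)]
side cap_grip [([0.485, 0.138, 0.04], 0.9), ([0.57, 0.039, 0.062], 0.65)]
side cap_lugs [([0.485, 0.131, 0.012], 0.75), ([0.568, 0.038, 0.016], 0.59)]
side pack [([0.488, 0.293, 0.0], 0.97)]
side neck_top []
side grease_tub [([0.451, -0.116, 0.006], 0.78)]
side pliers [([0.568, -0.145, 0.001], 0.77), ([0.568, 0.041, 0.001], 0.7)]
side spanner [([0.397, -0.022, -0.004], 0.95)]
side frame_tip [([0.52, -0.098, 0.206], 0.6)]
```

View both.

View pics/scene0.png

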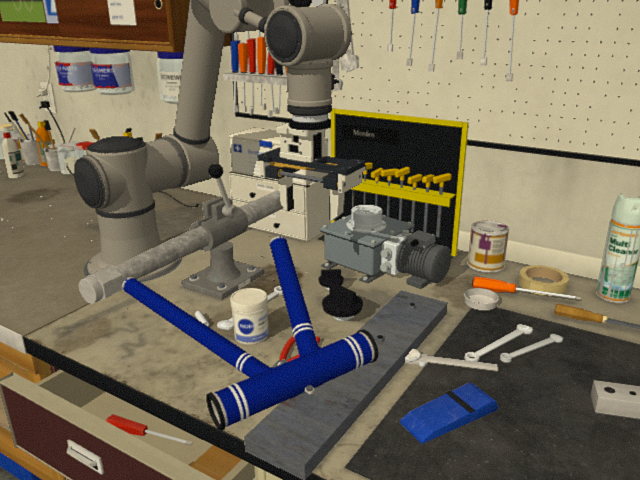

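View pics/side0.png

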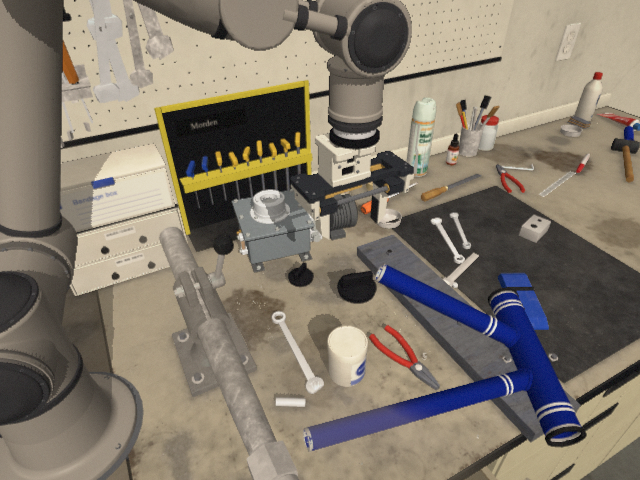

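```bash
cat > h.py <<'E'
import numpy as np,cv2
from cell import observe,cams,models
def ray(c,uv,m=None):
    m=m or cams.camera_model(c);K=m['camera_matrix'];P=np.array(m['pose'])
    d=P[:3,:3]@np.linalg.inv(K)@np.array([uv[0],uv[1],1.]);return P[:3,3],d
def onz(c,uv,z,m=None):
    o,d=ray(c,uv,m);return o+d*(z-o[2])/d[2]
def proj(c,p,m=None):
    m=m or cams.camera_model(c);P=np.linalg.inv(np.array(m['pose']));q=P[:3,:3]@np.array(p)+P[:3,3];q=np.array(m['camera_matrix'])@q;return q[:2]/q[2]
def tri(u1,u2):
    o,d=ray('scene',u1);o2,d2=ray('side',u2);A=np.c_[d,-d2];t=np.linalg.lstsq(A,o2-o,rcond=None)[0]
    return ((o+d*t[0]+o2+d2*t[1])/2).round(3),np.linalg.norm(o+d*t[0]-o2-d2*t[1]).round(4)
E
python3 - <<'E'
from h import *
print('tube far',tri((278,200),(172,235)),'knob',tri((215,171),(223,246)))
print('neck',tri((368,208),(268,197)))
m=cams.camera_model('wrist');im=cams.read_camera('wrist');cv2.imwrite('pics/w0.png',im[:,:,::-1])
print(m['pose'])
for n,p in(('big',(.57,.04,.06)),('small',(.485,.136,.04)),('neck',(.487,.295,.136))):print(n,proj('wrist',p,m))
for t in('cap_grip','cap'):print(t,[(r['position'],r['confidence']) for r in models.pinpoint(t,'wrist')])
E
```

```text
tube far (array([0.255, 0.263, 0.13 ]), np.float64(0.0055)) knob (array([ 0.299, -0.007,  0.277]), np.float64(0.0006))
neck (array([0.485, 0.302, 0.136]), np.float64(0.0028))
[[ 9.99999009e-01 -1.36641103e-03  3.38401317e-04  5.24291252e-01]
 [-1.23909300e-03 -9.68495585e-01 -2.49027640e-01  6.64902326e-02]
 [ 6.68014297e-04  2.49026974e-01 -9.68496319e-01  3.84821702e-01]
 [ 0.00000000e+00  0.00000000e+00  0.00000000e+00  1.00000000e+00]]
big [367.32635039 179.34999848]
small [276.56944018  73.40255746]
neck [ 249.37514668 -285.47202084]
cap_grip [([0.4844, 0.1339, 0.0421], 0.65), ([0.5688, 0.0391, 0.0596], 0.57)]
cap [([0.5701, 0.0416, -0.0016], 0.93), ([0.4851, 0.1347, 0.0024], 0.78)]
```

View pics/w0.png

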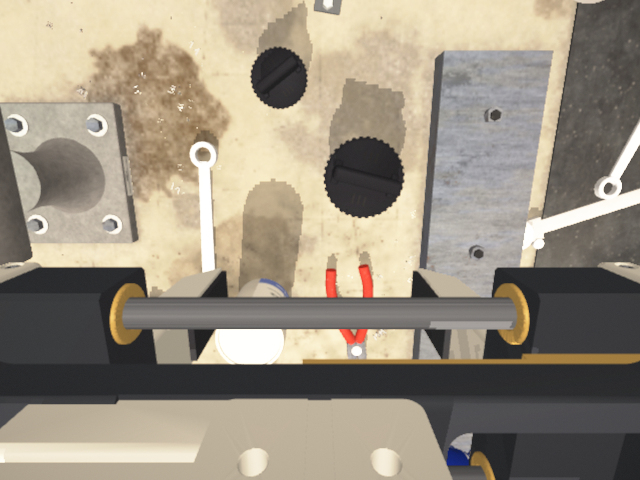

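Run:
```python
import cv2
im=cv2.imread('pics/w0.png')[120:235,300:430]
im=cv2.convertScaleAbs(im,alpha=3,beta=10)
cv2.imwrite('pics/w0c.png',cv2.resize(im,None,fx=5,fy=5,interpolation=cv2.INTER_CUBIC))
```

```text
(no output)
```

View pics/w0c.png

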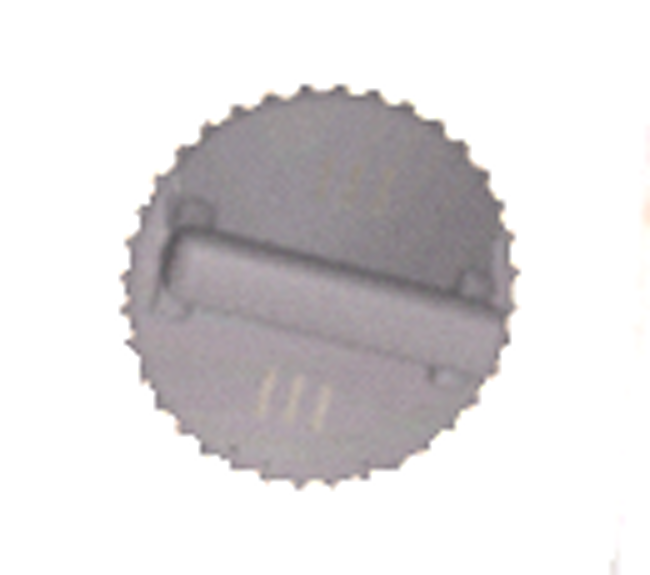

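```bash
python3 -m jog '[[[0.15,0,0],0,0],[[0.3,-0.04,0],0,0],[[0.42,-0.08,0],0,0],[[0.42,-0.08,0],0,0],[[0.42,-0.08,0],0,0]]'
python3 - <<'E'
from h import *
import pickle
m=cams.camera_model('wrist');im=cams.read_camera('wrist');cv2.imwrite('pics/w1.png',im[:,:,::-1]);pickle.dump(m,open('m1.pkl','wb'))
for t in('neck_top','pack','neck_slot'):
  for c in ('wrist',):print(t,[(r['position'],round(r['confidence'],2)) for r in models.pinpoint(t,c)])
for n,p in(('neck',(.487,.297,.136)),):print(n,proj('wrist',p,m))
m0=0
E
```

```text
time: 1.78
tool_pos: [0.4932, 0.1677, 0.2456]
tool_rot: [3.141, 0.0, 1.571]
contact_force: [-0.3, -0.1, -0.0]
opening: 0.0916
grip_force: 0.0
neck_top []
pack []
neck_slot []
neck [310.51637378  52.37648142]
```

View pics/w1.png

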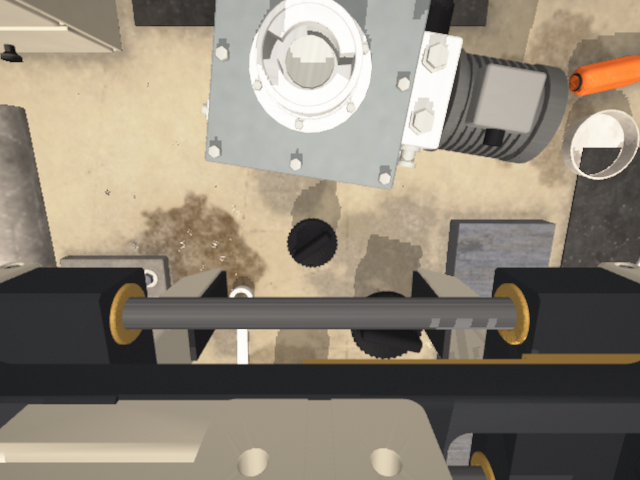

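Run:
```python
from h import *
import pickle
m=pickle.load(open('m1.pkl','rb'));im=cv2.imread('pics/w1.png')
c=np.array([.487,.297]);S=6.
def top(z):
    w=np.array([[c[0]-.05,c[1]+.05],[c[0]+.05,c[1]+.05],[c[0]+.05,c[1]-.05],[c[0]-.05,c[1]-.05]])
    src=np.float32([proj('w',(x,y,z),m) for x,y in w]);n=100*S
    return cv2.warpPerspective(im,cv2.getPerspectiveTransform(src,np.float32([[0,0],[n,0],[n,n],[0,n]])),(600,600),flags=cv2.INTER_CUBIC)
cv2.imwrite('pics/neck_top.png',top(.136))
# motor yaw from tank edge bottom: (206,160)->(391,188) at lid z .096
a=onz('w',(206,160),.096,m);b=onz('w',(391,188),.096,m);print('pack yaw',np.degrees(np.arctan2(*(b-a)[1::-1])),np.linalg.norm(b-a),a,b)
m0=dict(m);P=np.array(m['pose']).copy();P[:3,3]=[.524291,.06649,.384822];m0['pose']=P
px=lambda u,v:(300+u/5,120+v/5)
for e in(((185,232),(500,310)),((180,300),(485,375))):
    a,b=[onz('w',px(*q),.067,m0) for q in e];print('bar yaw',np.degrees(np.arctan2(*(b-a)[1::-1])),(a+b)/2)
```

```text
pack yaw -8.540452243842484 0.15609151564383553 [0.39905848 0.22647443 0.096     ] [0.55341913 0.20329364 0.096     ]
bar yaw -13.633185261887476 [0.57021577 0.04508615 0.067     ]
bar yaw -13.674957822434287 [0.56878094 0.03291026 0.067     ]
```

View pics/neck_top.png

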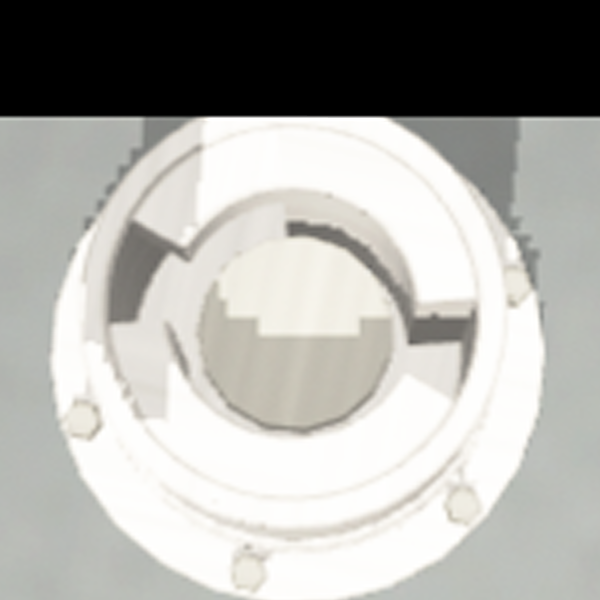

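```bash
python3 -m jog '[[[-0.1,0.05,0],-0.06,0],[[-0.2,0.1,0],-0.12,0],[[-0.32,0.191,0],-0.18,0],[[-0.32,0.191,0],-0.24,0],[[-0.32,0.191,0],-0.3,0],[[-0.32,0.191,0],-0.36,0],[[-0.32,0.191,0],-0.42,0],[[-0.32,0.191,0],-0.424,0],[[-0.32,0.191,0],-0.424,0]]' 15
python3 - <<'E'
from h import *
s=observe();print(s['tool_pos'],s['tool_rot'])
m=cams.camera_model('wrist');im=cams.read_camera('wrist');cv2.imwrite('pics/w2.png',im[:,:,::-1])
for t in('cap_grip','cap','cap_lugs'):print(t,[(r['position'],round(r['confidence'],2)) for r in models.pinpoint(t,'wrist')])
c=np.array([.5695,.0395]);z=.067
w=[(c[0]-.05,c[1]+.05),(c[0]+.05,c[1]+.05),(c[0]+.05,c[1]-.05),(c[0]-.05,c[1]-.05)]
src=np.float32([proj('w',(x,y,z),m) for x,y in w])
o=cv2.warpPerspective(im[:,:,::-1],cv2.getPerspectiveTransform(src,np.float32([[0,0],[600,0],[600,600],[0,600]])),(600,600),flags=cv2.INTER_CUBIC)
cv2.imwrite('pics/w2c.png',cv2.convertScaleAbs(o,alpha=2.5,beta=5))
E
```

```text
time: 3.1
tool_pos: [0.5695, 0.0395, 0.2455]
tool_rot: [-3.142, -0.0, 2.899]
contact_force: [-0.4, 0.3, 0.5]
opening: 0.092
grip_force: 0.0
[0.56946633 0.03945473 0.24549289] [-3.14157488e+00 -8.48558547e-06  2.89875585e+00]
cap_grip [([0.5681, 0.0382, 0.0578], 0.7), ([0.4838, 0.135, 0.0397], 0.69), ([0.4839, 0.295, -0.0038], 0.23)]
cap [([0.4839, 0.1357, 0.0012], 0.97), ([0.5682, 0.0422, -0.0031], 0.86), ([0.5645, -0.1409, 0.0055], 0.28)]
cap_lugs [([0.5704, 0.0446, 0.0197], 0.89), ([0.4888, 0.1328, 0.0092], 0.86)]
```

View pics/w2c.png

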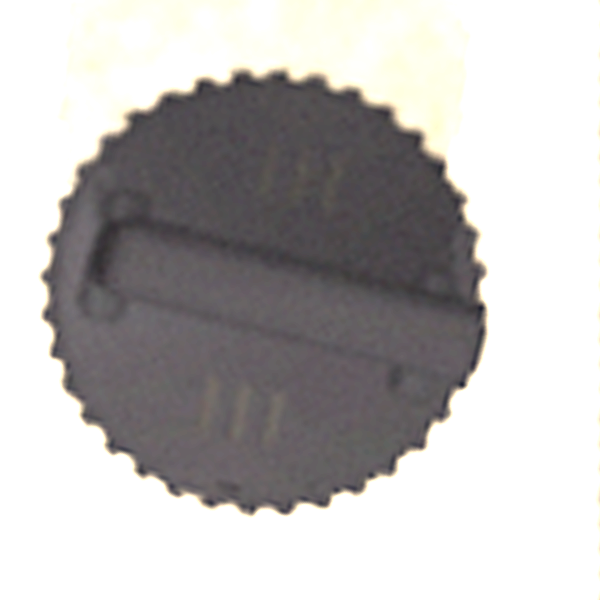

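```bash
python3 -m jog '[[[0,0,0.15],0,0],[[0,0,0.3],0,0],[[0,0,0.4],0,0],[[0,0,0.457],0,0],[[0,0,0.457],0,0],[[0,0,0.457],0,0],[[0,0,0.457],0,1],[[0,0,0.457],0,1],[[0,0,0.457],0,1],[[0,0,0.457],0,1],[[0,0,0.457],0,1],[[0,0,0.457],0,1]]' 35
```

```text
time: 4.8
tool_pos: [0.5694, 0.04, 0.0627]
tool_rot: [-3.142, -0.0, 2.903]
contact_force: [0.5, -1.0, 0.5]
opening: 0.0364
grip_force: 0.0
```

```bash
python3 -m jog '[[[0,0,0],0,1],[[0,0,0],0,1],[[0,0,0],0,1],[[0,0,0],0,1],[[0,0,0],0,1],[[0,0,0],0,1],[[0,0,0],0,1]]' 35
```

```text
time: 5.68
tool_pos: [0.5694, 0.04, 0.0627]
tool_rot: [-3.142, 0.0, 2.903]
contact_force: [0.0, -0.7, -1.1]
opening: 0.0137
grip_force: 35.0
```

```bash
python3 -m jog '[[[0,0,-0.12],0,1],[[0,0,-0.25],0,1],[[0,0,-0.38],0,1],[[0,0,-0.5],0,1],[[0.09,0.14,-0.5],0,1],[[0.17,0.28,-0.5],0,1],[[0.26,0.42,-0.5],0,1],[[0.32,0.52,-0.5],0,1],[[0.354,0.57,-0.5],0,1],[[0.354,0.57,-0.5],0,1],[[0.354,0.57,-0.5],0,1]]' 35
python3 - <<'E'
from h import *
for c in('scene','side'):
    cams.read_camera(c)
    for t in('cap_lugs','cap','neck_top','pack'):print(c,t,[([round(float(x),3) for x in r['position']],round(r['confidence'],2)) for r in models.pinpoint(t,c)])
E
```

```text
time: 7.05
tool_pos: [0.4859, 0.2944, 0.2624]
tool_rot: [-3.141, -0.0, 2.903]
contact_force: [0.0, 0.9, -2.4]
opening: 0.014
grip_force: 35.0
scene cap_lugs [([0.487, 0.137, 0.012], 0.77), ([0.488, 0.293, 0.215], 0.74)]
scene cap [([0.487, 0.293, 0.198], 0.71)]
scene neck_top [([0.455, -0.121, -0.001], 0.73)]
scene pack [([0.487, 0.294, -0.004], 0.58)]
side cap_lugs [([0.482, 0.293, 0.219], 0.95), ([0.485, 0.133, 0.013], 0.95)]
side cap [([0.488, 0.138, 0.002], 0.67), ([0.485, 0.294, 0.2], 0.6)]
side neck_top []
side pack [([0.492, 0.294, 0.0], 0.98)]
```

```bash
python3 -m jog '[[[0,0,0.07],0,1],[[0,0,0.14],0,1],[[0,0,0.147],0,1],[[0,0,0.154],0,1],[[0,0,0.161],0,1],[[0,0,0.164],0,1],[[0,0,0.164],0,1]]'
```

```text
time: 8.43
tool_pos: [0.4858, 0.2951, 0.1975]
tool_rot: [3.141, 0.0, 2.903]
contact_force: [-0.4, 0.2, -2.4]
opening: 0.014
grip_force: 35.0
```

```bash
python3 -m jog '[[[0,0,0.004],0,1],[[0,0,0.008],0,1],[[0,0,0.012],0,1],[[0,0,0.016],0,1],[[0,0,0.016],0,1]]'
```

```text
time: 9.05
tool_pos: [0.4857, 0.295, 0.1905]
tool_rot: [-3.141, -0.0, 2.903]
contact_force: [-0.2, 0.6, -2.4]
opening: 0.0139
grip_force: 35.0
```

```bash
python3 -m jog '[[[0,0,0.004],0,1],[[0,0,0.008],0,1],[[0,0,0.012],0,1],[[0,0,0.012],0,1]]'
```

```text
time: 9.55
tool_pos: [0.4857, 0.295, 0.1858]
tool_rot: [-3.141, -0.0, 2.903]
contact_force: [-0.2, 0.3, -2.8]
opening: 0.0139
grip_force: 35.0
```

```bash
python3 -m jog '[[[0,0,0.005],0,1],[[0,0,0.01],0,1],[[0,0,0.016],0,1],[[0,0,0.022],0,1],[[0,0,0.028],0,1],[[0,0,0.034],0,1],[[0,0,0.036],0,1],[[0,0,0.036],0,1]]' 55
```

```text
time: 10.55
tool_pos: [0.4859, 0.2951, 0.1729]
tool_rot: [3.141, 0.001, 2.903]
contact_force: [-3.5, -1.4, 9.8]
opening: 0.0133
grip_force: 55.0
```

```bash
python3 -m jog '[[[0,0,0.003],0,1],[[0,0,0.005],0,1],[[0,0,0.005],0,1],[[0,0,0.005],0,1]]'
```

```text
time: 11.05
tool_pos: [0.4859, 0.2951, 0.1711]
tool_rot: [3.141, 0.001, 2.903]
contact_force: [-4.3, -0.5, 11.5]
opening: 0.0136
grip_force: 55.0
```

```bash
python3 -m jog '[[[0,0,0],0.03,1],[[0,0,0],0.06,1],[[0,0,0],0.09,1],[[0,0,0],0.12,1],[[0,0,0],0.12,1]]' && python3 -c "
from h import *
s=observe();print(s['torque'],s['tool_rot'])"
```

```text
time: 11.68
tool_pos: [0.4864, 0.2956, 0.1714]
tool_rot: [3.139, 0.002, 2.525]
contact_force: [-2.9, -0.4, 11.4]
opening: 0.0136
grip_force: 55.0
[-0.03395347  0.5597947  -0.06710148] [3.13855796e+00 1.52224673e-03 2.52485816e+00]
```

```bash
python3 -m jog '[[[0,0,0],0.04,1],[[0,0,0],0.08,1],[[0,0,0],0.11,1],[[0,0,0],0.13,1],[[0,0,0],0.14,1],[[0,0,0],0.14,1]]' && python3 -c "
from h import *
s=observe();print(s['torque'],s['tool_rot'])"
```

```text
time: 12.42
tool_pos: [0.4863, 0.2956, 0.1714]
tool_rot: [3.138, -0.0, 2.086]
contact_force: [-3.6, 0.8, 10.5]
opening: 0.0135
grip_force: 55.0
[0.05453813 0.5678506  0.05342499] [ 3.13818903e+00 -4.49031769e-05  2.08598491e+00]
```

```bash
python3 -m jog '[[[0,0,0],0.01,1],[[0,0,0],0.01,1],[[0,0,0],0.01,1]]' && python3 -c "
from h import *
s=observe();print(s['torque'],s['tool_rot'])"; python3 -m jog '[[[0,0,0],0.01,1],[[0,0,0],0.01,1],[[0,0,0],0.01,1]]' && python3 -c "
from h import *
s=observe();print(s['torque'],s['tool_rot'])"
```

```text
time: 12.8
tool_pos: [0.4862, 0.2956, 0.1714]
tool_rot: [3.138, 0.0, 2.055]
contact_force: [-2.7, -0.1, 12.1]
opening: 0.0131
grip_force: 55.1
[0.00335812 0.68858699 0.39774916] [3.13842656e+00 2.40725995e-05 2.05545476e+00]
time: 13.18
tool_pos: [0.4862, 0.2956, 0.1714]
tool_rot: [3.138, 0.0, 2.025]
contact_force: [-3.6, -0.6, 11.8]
opening: 0.0139
grip_force: 55.5
[0.03278684 0.6907631  0.7809123 ] [3.13849822e+00 2.10473246e-04 2.02514294e+00]
```

```bash
python3 -m jog '[[[0,0,0],-0.02,1],[[0,0,0],-0.02,1],[[0,0,-0.005],-0.02,1],[[0,0,-0.01],-0.02,1],[[0,0,-0.013],-0.02,1],[[0,0,-0.013],-0.02,1]]' && python3 -c "
from h import *
s=observe();print(s['torque'],s['tool_rot'])"
```

```text
time: 13.92
tool_pos: [0.4863, 0.2956, 0.1761]
tool_rot: [3.139, -0.0, 2.086]
contact_force: [-1.4, 0.8, 8.0]
opening: 0.0137
grip_force: 55.0
[0.09772146 0.40305568 0.01351858] [ 3.13871387e+00 -5.93980359e-05  2.08623557e+00]
```

```bash
python3 -m jog '[[[0,0,-0.003],0,1],[[0,0,-0.004],0,1],[[0,0,-0.004],0,1],[[0,0,-0.004],0,1]]' && python3 -c "
from h import *
s=observe();print(s['torque'],s['tool_rot'])"
```

```text
time: 14.42
tool_pos: [0.4863, 0.2956, 0.1774]
tool_rot: [3.139, -0.0, 2.086]
contact_force: [-2.3, 0.9, 6.3]
opening: 0.0136
grip_force: 55.0
[0.18049085 0.26479409 0.01739228] [ 3.13896447e+00 -7.79449289e-05  2.08624808e+00]
```

```bash
python3 -m jog '[[[0,0,0],0,0.4],[[0,0,0],0,0.4],[[0,0,0],0,0.4],[[0,0,0],0,0.4],[[0,0,0],0,0.4],[[0,0,-0.05],0,0.4],[[0,0,-0.12],0,0.4],[[0,0,-0.2],0,0.4],[[0,0,-0.2],0,0.4],[[-0.1,0,-0.2],0,0.4],[[-0.1,0,-0.2],0,0.4]]'
python3 - <<'E'
from h import *
im=cams.read_camera('scene')
for c in('scene','side'):
    if c=='side':cams.read_camera(c)
    print(c,[([round(float(x),3) for x in r['position']],round(r['confidence'],2)) for t in('cap','cap_grip') for r in models.pinpoint(t,c)])
m=cams.camera_model('wrist');w=cams.read_camera('wrist')
print(proj('w',(.486,.295,.18),m))
a=cv2.resize(im[170:290,290:450],(560,420),interpolation=cv2.INTER_CUBIC)
p=proj('w',(.486,.295,.16),m).astype(int)
b=cv2.resize(w,(560,420))
cv2.imwrite('pics/f.png',cv2.resize(np.hstack([a,b])[:,:,::-1],(800,300)))
E
```

```text
time: 15.8
tool_pos: [0.506, 0.2584, 0.2552]
tool_rot: [-3.14, 0.0, 2.083]
contact_force: [0.2, 1.3, -0.6]
opening: 0.0549
grip_force: 0.0
scene [([0.486, 0.136, 0.003], 0.85), ([0.487, 0.296, 0.113], 0.77), ([0.492, 0.294, 0.174], 0.91), ([0.484, 0.136, 0.04], 0.63), ([0.487, 0.295, 0.13], 0.44)]
side [([0.485, 0.295, 0.115], 0.9), ([0.486, 0.135, 0.0], 0.87), ([0.482, 0.143, 0.04], 0.91), ([0.486, 0.297, 0.174], 0.72), ([0.565, -0.144, 0.001], 0.71)]
[320.68085179 195.58573167]
```

View pics/f.png

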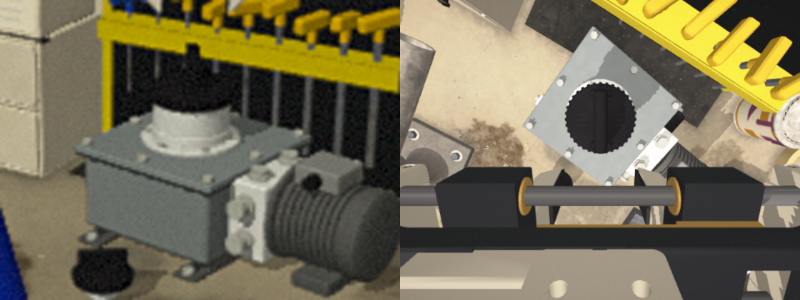

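```bash
python3 -c "
from cell import robot
print(robot.hand_in())"
```

```text
the job is handed in; nothing more can be done
None
```

The cap is back on the filler neck and should be locked: the turn met its hard stop, and the cap rose to 21 mm below the mouth. It looked straight in the last picture. The gripper had let go and was clear when I handed in at about 16 s. I did not test the lock by turning the cap back, and hand-in returned no verdict.

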